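# Clear the cable-box hatch and lever it open

## Robot

A 7-joint arm with a two-finger parallel gripper is mounted at the origin on the work surface. World frame = base frame: x ahead of the robot, y to its left, z up, the work surface at z = 0. Lengths are in m, angles in rad, forces in N, time in s.
With the tool pointing down it reaches from about 0.425 to 0.925 m from the base axis. Payload 6.8 kg.
Tool frame: the origin (TCP) lies midway between the tips of the shut fingers; the grasp point (between the pads) lies 19 mm behind it; z points along the fingers, y is the line along which they close (so a half turn about z gives the same grasp; the last joint's range is limited). The gripper opens to 85 mm and grips with 20 to 120 N. Pads are 22 mm wide; open, the fingers measure 114 mm over their backs; the gripper's body (76 mm by 85 mm) begins 54 mm behind the grasp point. The pads swing forward as they close: fully open they stand 13 mm farther back than shut.
Start: joints at [-1.24, 0.477, 0.022, 1.555, -0.011, 1.109, -0.083], TCP at [0.287, 0.611, 0.231] pointing down, gripper open.
Joint ranges: [-2.96, 2.96], [-0.34, 2.1], [-1.41, 1.46], [0.24, 2.44], [-1.37, 4.51], [0.17, 1.92], [-2.96, 2.96]. Speed limits (rad/s): [2.39, 2.39, 3.14, 3.14, 3.14, 3.14, 3.14].

## Interface

Orientations are given as a unit quaternion [w, x, y, z].
In Python, from station import * gives the robot as it stands.
- The arm moves only by the shell command python3 -m creep 'ROWS' [FORCE]. ROWS is JSON, a list of rows, each a list of 7 numbers: the gripper command: -1 is shut, 1 is fully open, values between are in proportion, then the shift along the world's x, y, z in mm, then the turn, a rotation vector about the world's x, y, z in rad. A call has 1 to 5 rows; each row shifts and turns the commanded pose from where the row before left it; what a row does not reach is not made up. A row lasts 1/8 s, in which the tool goes at most 62.5 mm and 10.7 degrees, less where a joint would pass 70% of its speed; a pose out of reach is approached as far as the arm can. A call is refused whole if a number of a shift passes 62.5 or a number of a turn 0.188, either way. A call with a gripper value outside its range is refused whole. The fingers move at their own pace and stop on an object; FORCE is the grip in N (left out, the last holds). Time passes only in rows, so rows that do not move let the fingers close. It gives the time, the measured TCP pose, the force, the opening and the grip force at its end, in the units of the state.
- get_obs(): the state, without advancing time (a new reading comes with each control period).
- read_camera(name): name is "side" or "top" or "wrist"; returns (picture, depth): 420x560x3 uint8, red, green, blue; 420x560 float32, m along the optical axis (not along the pixel's ray), 0 where there is no reading.
- camera_params(name): a dict with "intrinsics" (3x3 intrinsics, pixels), "cam_to_world" (4x4, takes a point from camera to world coordinates); the wrist camera has in their place "mount" (4x4, takes a point from camera to tool coordinates, whose origin is the TCP and whose axes are the flange's). Camera axes: x right, y up, looking along -z (the intrinsics and any distortion apply to the point x, -y, -z); pixel columns grow to the right and rows downward; lengths in m; the calibration is good to about 2 mm. The wrist camera is an equidistant fisheye: a pixel r from the principal point sees the ray r / f radians off the axis. A picture is of the moment at which its call begins: read the wrist's pose just before it. camera_params takes no time and is no camera call.
- hand_in(): hands the job in; it is judged then, once.
The state is a dict: "t": time; "q": joint angles; "joint_vel": joint speeds; "joint_torque": joint torques, N m; "eef_pos": TCP position; "tool_rot": TCP orientation; "contact_force": force on the tool from outside, world axes, zero at the start; "torque": the same for the moment, N m; "gripper_width": opening from 0.0 (shut) to 1.0 (fully open); "grasp_force": force on a finger pad.
Only numpy, scipy, OpenCV 4.12 (cv2) and the standard library are available. Lean on these libraries where they do the work, as an engineer would, in place of code of your own. Each camera call takes 0.05 s, during which the arm holds its last target. There are 200 camera calls.

## Task

Without gripping or lifting anything, push the jar with the orange cap along, upright, off the steel hatch until it stands wholly on the grey tray beside it. Then press the green pad of the yellow lever down to its stop so that the heavy hatch is raised, and finish while still holding it down with the fingers. Touch the hatch only through the lever, leave the lever in its cradle and do not disturb the other things on the desk.

Things in the scene. Friction and masses are not known exactly. Their poses are not given: they have to be found in the camera images.
- cablebox: fixed unit: grey cable box with steel hatch, grey tray and blue lever cradle. Origin on the desk (z 0) under the lever's axle; x runs from hatch to tray (away from the robot, within 0.3 rad), y from the green pad to the hatch, z up; mm in this frame below. A wall 59 high at x -67 to -59 edges the hatch; the cradle fills x, y within 27, 16, to z 59; the rubber stop is at y -140, top z 30.
- tray (a point): centre of the grey tray's floor, at x 108, y 140, z 59 in the cable box's frame. The floor covers x 58 to 159, y 56 to 223; it runs on from the hatch, 1 mm lower, across a 3 mm gap. Black rims 10 mm high along its far x edge and both y edges, none towards the hatch.
- hatch (a joint): opening angle of the 12 mm thick, 2.2 kg (20 % more or less) steel hatch: 0 shut, about 0.22 rad with the lever on its stop. Hinged along the cable box's x axis at y 215; it falls shut when the lever is released. Shut, its flat top is at z 60 and covers x -55 to 55, y 50 to 215.
- hatch_edge (a point): middle of the upper edge of the hatch's free side, which rests over the lever's short end; at y 50, z 60 in the cable box's frame when shut; about 35 mm higher with the lever on its stop.
- lever: yellow cranked lever, loose, 0.35 kg; its 10 mm axle lies in the open-topped slots of the cradle. Origin at the axle's centre, 42 mm over the desk; axes start as the cable box's. Short arm 78 mm to +y under the hatch; long arm 24 mm wide, 170 mm long, rising at 0.45 rad to -y. Pressing turns it about 0.46 rad about its x axis until the long arm lies about level on the stop.
- pad (a point): centre of the upper face of the green pad on the long arm: a rigid plate 44 mm across, 56 mm along the lever, at the start tilted 0.24 rad (outer end higher), when down as much the other way. Starts 149 mm to -y of the axle, 131 mm over the desk; moves on an arc about the axle to about 173 mm to -y, 55 mm over the desk, on the stop. Pressing takes about 3 to 6 N.
- jar: closed round clear jar, orange cap, paper label, 54 mm across, 68 mm high, 0.2 kg (30 % more or less), standing on the hatch; origin at the centre of its underside, z up.
- tape: roll of blue tape lying flat, 60 mm across, 19 mm high; loose bystander, to be left alone; origin on its underside.
- pliers: pliers with orange handles lying flat, about 150 mm long, 13 mm high; loose bystander, to be left alone; origin on its underside.
- screwdriver: yellow-handled screwdriver lying down, 170 mm long; loose bystander, to be left alone; origin on its underside.
- glue: white round pot with red cap, 44 mm across, 85 mm high; loose bystander, to be left alone; origin on its underside.
- bitcase: flat black bit case, 80 x 150 mm, 21 mm high; loose bystander, to be left alone; origin on its underside.
- printed: white 3D-printed stepped knob, 52 mm across, 42 mm high; loose bystander, to be left alone; origin on its underside.
Mind the look-alikes: they are no part of the job. Leave any blue or purple look-alike of the jar alone.

How it is judged:
On the way, in this order (a step that is already met when the one before it is completed fails the run):
1. the jar stands at rest wholly on the tray, the hatch still shut (x of jar in the frame of cablebox between 0.082 and 0.136 m and y of jar in the frame of cablebox between 0.075 and 0.204 m and z of jar in the frame of cablebox between 0.053 and 0.066 m and angle between jar's own z axis and vertical below 0.12 rad and value of joint hatch below 0.04 rad and linear speed of jar below 0.03 m/s), for 0.2 s.
2. the lever raises the hatch (value of joint hatch above 0.19 rad and contact force between the fingers and lever above 0.5 N), for 0.3 s.
At the end, for the whole second after the job is handed in: the hatch is held up between 0.19 and 0.3 rad by the fingers pressing the lever (over 0.5 N), the lever's axle lies in its cradle, and the jar stands still and upright (within 0.12 rad) wholly on the tray (all of step 2 and x of jar in the frame of cablebox between 0.082 and 0.136 m and y of jar in the frame of cablebox between 0.075 and 0.204 m and z of jar in the frame of cablebox between 0.053 and 0.066 m and angle between jar's own z axis and vertical below 0.12 rad and value of joint hatch below 0.3 rad and distance between lever and cablebox below 0.05 m and linear speed of jar below 0.02 m/s); the arm keeps its last pose, push and grip.
It fails at once if the jar is lifted more than 15 mm off the hatch or tray, tipped by more than 0.4 rad, or pushed off the unit (z of jar in the frame of cablebox above 0.075 m or angle between jar's own z axis and vertical above 0.4 rad or z of jar in the frame of cablebox below 0.04 m).
It fails at once if the hatch is raised more than 0.06 rad while the jar is on it (value of joint hatch above 0.06 rad and x of jar in the frame of cablebox below 0.07 m).
It fails at once if the lever leaves its cradle (its axle moves more than 8 mm) (distance of lever from where it was at the start of the episode above 0.008 m).
It fails at once if the robot touches the hatch with more than 2 N (contact force between any of the fingers, the arm and hatch above 2 N).
It fails at once if another thing on the desk is moved more than 20 mm (distance of any of tape, pliers, screwdriver, glue, bitcase, printed from where it was at the start of the episode above 0.02 m).
It also fails if it takes over 48 s, if anything falls off the work surface, if the arm or the gripper's body presses on something with over 40 N, if the wrist force passes 120 N, or if a joint passes its speed limit or range.

## Working session

There is one attempt and no reset: what is moved stays moved. The work goes in short steps, Python scripts to look and compute and a shell command to move; the robot and the scene stay as the last step left them, time stands still between calls to the robot, and variables do not carry over. Pictures are saved under pics/ and viewed, at most 10 in all, crops included, and the job is handed in when it is done.

```bash
mkdir -p pics
python3 - <<'E'
from station import *
import cv2,numpy as np
for n in("top","side"):
    p,d=read_camera(n); cv2.imwrite(f"pics/{n}0.png",p[:,:,::-1]); np.savez(f"{n}0.npz",p=p,d=d)
    c=camera_params(n); print(n,np.round(c["intrinsics"],1).tolist(),np.round(c["cam_to_world"],3).tolist(),[k for k in c])
o=get_obs();print(o["t"],o["eef_pos"],o["tool_rot"],o["gripper_width"])
E
```

```text
top [[505.1, 0.0, 281.7], [0.0, 505.1, 209.3], [0.0, 0.0, 1.0]] [[-0.025, 0.995, -0.098, 0.466], [-1.0, -0.025, -0.001, -0.004], [-0.003, 0.098, 0.995, 1.173], [0.0, 0.0, 0.0, 1.0]] ['intrinsics', 'cam_to_world']
side [[444.5, 0.0, 274.5], [0.0, 444.5, 220.8], [0.0, 0.0, 1.0]] [[0.678, 0.382, -0.628, -0.134], [-0.735, 0.331, -0.592, -0.673], [-0.018, 0.863, 0.505, 0.652], [0.0, 0.0, 0.0, 1.0]] ['intrinsics', 'cam_to_world']
0.1 [0.28654943 0.6105667  0.23041912] [-1.15866481e-04  2.17596121e-01  9.76038542e-01 -8.24354019e-04] 0.9988891041373597
```

View pics/top0.png

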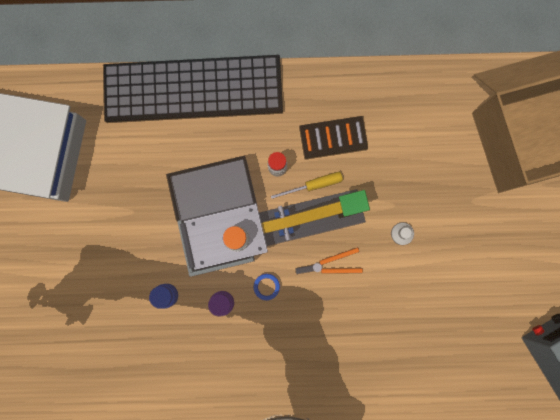

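View pics/side0.png

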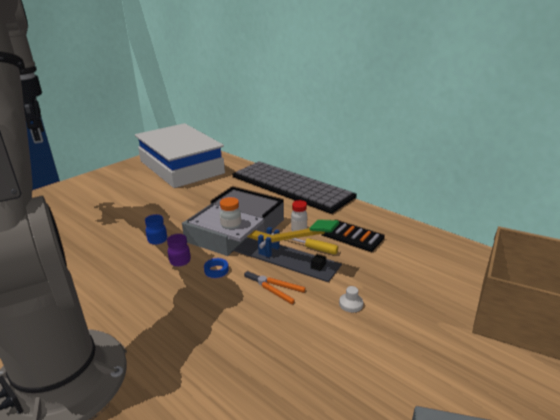

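```bash
cat > h.py <<'E'
from station import *
import cv2,numpy as np
def cloud(n,p=None,d=None):
    if d is None: p,d=read_camera(n)
    c=camera_params(n);K=c["intrinsics"];T=np.array(c["cam_to_world"])
    v,u=np.mgrid[:d.shape[0],:d.shape[1]]
    P=np.stack([(u-K[0][2])/K[0][0]*d,-(v-K[1][2])/K[1][1]*d,-d],-1)@T[:3,:3].T+T[:3,3]
    return cv2.cvtColor(p,cv2.COLOR_RGB2HSV),P,p,d
def big(m):
    n,l,s,c=cv2.connectedComponentsWithStats(m.astype(np.uint8)); i=1+np.argmax(s[1:,4]); return l==i
E
python3 - <<'E'
from h import *
f=np.load("top0.npz");h,P,p,d=cloud("top",f["p"],f["d"])
H,S,V=h[...,0],h[...,1],h[...,2];Z=P[...,2]
g=big((H>50)&(H<75)&(S>120)&(V>60));X=P[g]
print("pad",g.sum(),X.mean(0),cv2.minAreaRect((X[:,:2]*1000).astype(np.float32)),np.percentile(X[:,2],[5,95]))
o=big((H<18)&(S>170)&(V>120)&(Z>0.09));X=P[o]
print("cap",o.sum(),np.argwhere(o).mean(0),np.median(X,0),cv2.minEnclosingCircle((X[:,:2]*1000).astype(np.float32)))
b=np.zeros(Z.shape,bool);b[150:280,160:275]=1
ht=big(b&(S<60)&(V>110)&(abs(Z-.06)<.008));X=P[ht]
print("hatch",ht.sum(),X.mean(0),cv2.minAreaRect((X[:,:2]*1000).astype(np.float32)))
t=big(b&(abs(Z-.061)<.012));X=P[t]
r=cv2.minAreaRect((X[:,:2]*1000).astype(np.float32));print("all",t.sum(),r,cv2.boxPoints(r))
y=big((H>18)&(H<32)&(S>170)&(V>100)&(Z>.04));X=P[y];q=cv2.fitLine((X[:,:2]*1000).astype(np.float32),2,0,.01,.01).ravel();print("lever",q,np.arctan2(q[0],-q[1]))
print("tray med z",np.median(Z[180:205,190:240]),"glue",P[161,277])
crop=np.hstack([cv2.resize(p[150:290,160:300],(560,560)),]);cv2.imwrite("pics/crop1.png",crop[:,:,::-1])
f=np.load("side0.npz");h,P,p,d=cloud("side",f["p"],f["d"])
H,S,V=h[...,0],h[...,1],h[...,2];Z=P[...,2]
g=big((H>50)&(H<75)&(S>120)&(V>60));print("side pad",P[g].mean(0))
o=big((H<18)&(S>170)&(V>120)&(Z>0.09));X=P[o];print("side cap",np.argwhere(o).mean(0),X[X[:,2]>.12].mean(0),X[:,2].max())
E
```

```text
pad 471 [ 0.5784294  -0.15231393  0.13872693] ((540.4063720703125, -85.0965576171875), (49.81521224975586, 214.21115112304688), 29.58589744567871) [0.12520114 0.13890181]
cap 371 [237.23989218 234.31536388] [0.51370163 0.0958803  0.13013201] ((493.35791015625, 56.237457275390625), 66.44541931152344)
hatch 3209 [0.62428349 0.15097439 0.06102477] ((624.6616821289062, 151.01443481445312), (100.15889739990234, 162.1135711669922), 12.20561408996582)
all 7779 ((569.3170166015625, 125.14540100097656), (232.7419891357422, 210.7489013671875), 11.924842834472656) [[433.684    204.20026 ]
 [477.23074   -2.000574]
 [704.9501    46.090546]
 [661.4033   252.29138 ]]
lever [ 2.1373278e-01 -9.7689217e-01  5.5622949e+02 -4.9047684e+01] 0.21539444
tray med z 0.060899885392607045 glue [0.67902104 0.00387317 0.08955007]
side pad [ 0.57151103 -0.16192478  0.13057237]
side cap [203.11176471 228.18823529] [0.50775039 0.09060993 0.12774612] 0.13199248083568038
```

View pics/crop1.png

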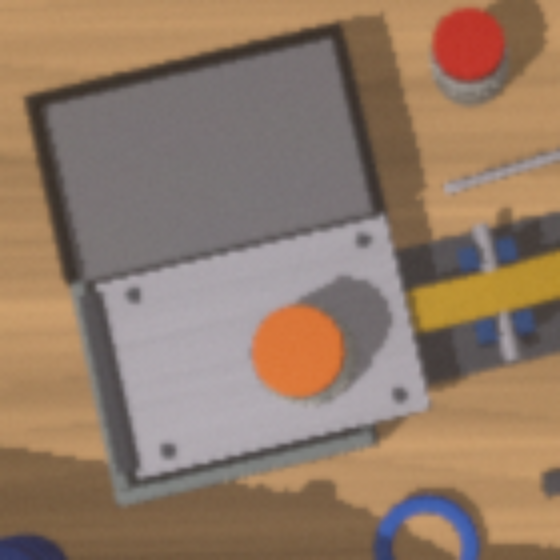

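Candidates for the jar: orange cap (234,238) on the hatch, blue (164,296), purple (221,303), glue with red cap (277,161). The crop shows the orange one alone on the steel hatch, so it is the jar. 

The box origin is about (548, -8) mm with yaw 0.213. That puts the pad within 2 mm of its expected position. The jar is at box (-12, 109). I'll approach behind it with the fingers partly open as a cradle.

```bash
python3 -m creep '[[-0.2,15,-44,0,0,0,0.13],[-0.2,15,-44,0,0,0,0.13],[-0.2,15,-44,0,0,0,0.13],[-0.2,15,-44,0,0,0,0.13],[-0.2,15,-44,0,0,0,0.13]]' 20; python3 -m creep '[[-0.2,15,-44,0,0,0,0],[-0.2,15,-44,0,0,0,0],[-0.2,15,-44,0,0,0,0],[-0.2,15,-44,0,0,0,0],[-0.2,15,-44,0,0,0,0]]'
```

```text
t: 0.72
eef_pos: [0.362, 0.3893, 0.231]
tool_rot: [-0.0, -0.108, 0.994, -0.0]
contact_force: [0.5, 0.0, -0.1]
gripper_width: 0.404
grasp_force: 0.0
t: 1.35
eef_pos: [0.4369, 0.1694, 0.2312]
tool_rot: [-0.0, -0.105, 0.994, -0.0]
contact_force: [0.6, -0.4, 0.3]
gripper_width: 0.397
grasp_force: 0.0
```

```bash
python3 -m creep '[[-0.2,13,-42,0,0,0,0],[-0.2,14,-42,0,0,0,0],[-0.2,0,0,-50,0,0,0],[-0.2,0,0,-50,0,0,0],[-0.2,0,0,-35,0,0,0]]'
python3 - <<'E'
from h import *
h,P,p,d=cloud("top");cv2.imwrite("pics/t2.png",cv2.resize(p[150:300,150:320],(680,600))[:,:,::-1])
E
```

```text
t: 1.98
eef_pos: [0.4627, 0.0866, 0.0943]
tool_rot: [-0.001, -0.105, 0.994, -0.0]
contact_force: [1.0, -0.2, -0.2]
gripper_width: 0.4
grasp_force: 0.0
```

View pics/t2.png

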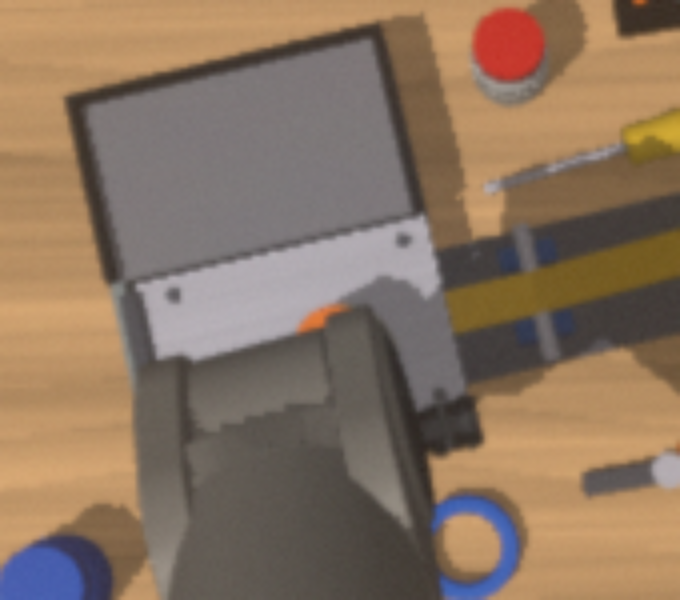

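The orange cap is still visible at (322,318) ahead of the gripper. I'll go on down and check with the side view.

```bash
python3 -m creep '[[-0.2,2,-1,-21,0,0,0],[-0.2,0,0,0,0,0,0]]'
python3 - <<'E'
from h import *
p,d=read_camera("side");a=cv2.resize(p[130:290,150:350],(500,400))
q,_=read_camera("wrist");b=cv2.resize(q,(300,225));c=np.zeros((400,300,3),np.uint8);c[:225]=b
cv2.imwrite("pics/s3.png",np.hstack([a,c])[:,:,::-1])
E
```

```text
t: 2.28
eef_pos: [0.465, 0.0858, 0.0748]
tool_rot: [-0.001, -0.105, 0.994, -0.0]
contact_force: [-0.3, 0.5, -0.6]
gripper_width: 0.399
grasp_force: 0.0
```

View pics/s3.png

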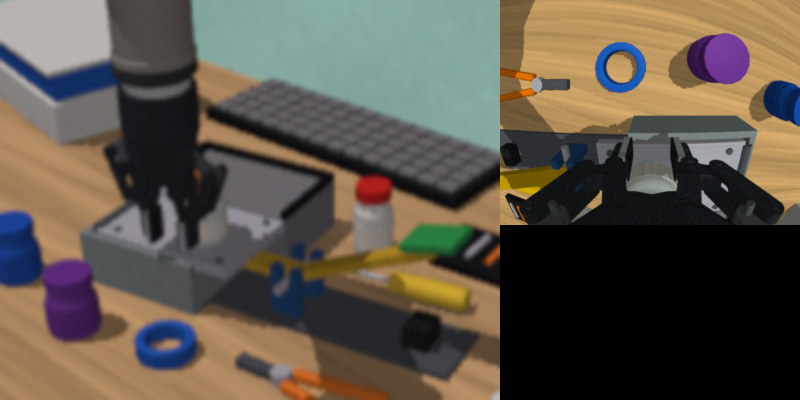

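```bash
python3 -m creep '[[-0.2,8,1.7,-2,0,0,0],[-0.2,8,1.7,-1,0,0,0],[-0.2,8,1.7,0,0,0,0],[-0.2,8,1.7,0,0,0,0],[-0.2,8,1.7,0,0,0,0]]';python3 -m creep '[[-0.2,8,1.7,0,0,0,0],[-0.2,8,1.7,0,0,0,0],[-0.2,8,1.7,0,0,0,0],[-0.2,8,1.7,0,0,0,0],[-0.2,8,1.7,0,0,0,0]]'
python3 - <<'E'
from h import *
p,d=read_camera("side");a=cv2.resize(p[130:290,150:350],(500,400))
q,_=read_camera("wrist");b=cv2.resize(q[150:],(300,145));c=np.zeros((400,300,3),np.uint8);c[:145]=b
cv2.imwrite("pics/s4.png",np.hstack([a,c])[:,:,::-1])
E
```

```text
t: 3.0
eef_pos: [0.5049, 0.0943, 0.0722]
tool_rot: [-0.001, -0.105, 0.994, -0.0]
contact_force: [-5.3, -1.1, 6.3]
gripper_width: 0.401
grasp_force: 3.9
t: 3.62
eef_pos: [0.545, 0.1028, 0.0723]
tool_rot: [-0.001, -0.105, 0.994, -0.0]
contact_force: [-6.2, -1.3, 7.5]
gripper_width: 0.403
grasp_force: 4.2
```

View pics/s4.png

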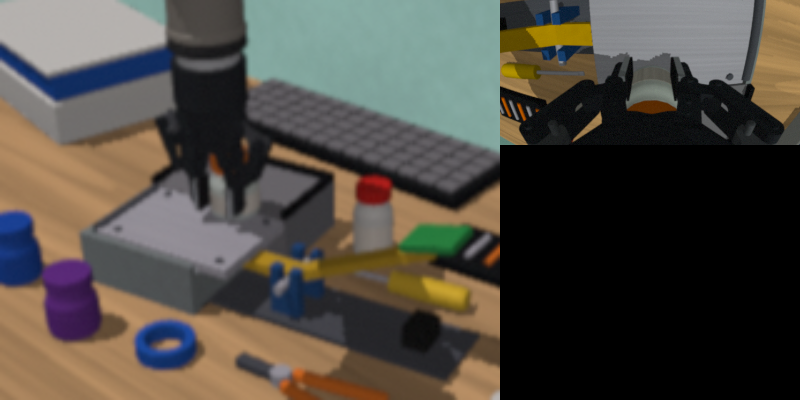

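The jar is upright and centred between the fingers. There is an upward force of 7.5 N on the tool, so I'll back off briefly to relieve it and check.

```bash
python3 -m creep '[[-0.2,-6,-1.3,0,0,0,0],[-0.2,0,0,0,0,0,0]]';python3 -m creep '[[-0.2,3,0.6,2,0,0,0],[-0.2,6,1.3,0,0,0,0],[-0.2,6,1.3,0,0,0,0]]'
```

```text
t: 3.98
eef_pos: [0.5394, 0.1017, 0.0722]
tool_rot: [-0.0, -0.105, 0.994, -0.0]
contact_force: [0.3, -0.5, -0.1]
gripper_width: 0.397
grasp_force: 0.0
t: 4.35
eef_pos: [0.5546, 0.105, 0.0743]
tool_rot: [-0.001, -0.105, 0.994, -0.0]
contact_force: [-2.1, 0.4, 1.0]
gripper_width: 0.403
grasp_force: 2.7
```

```bash
python3 -m creep '[[-0.2,7,1.5,0,0,0,0],[-0.2,7,1.5,0,0,0,0],[-0.2,7,1.5,0,0,0,0],[-0.2,7,1.5,0,0,0,0],[-0.2,7,1.5,0,0,0,0]]'; python3 -m creep '[[-0.2,4,0.8,0,0,0,0],[-0.2,3,0.6,0,0,0,0],[-0.2,0,0,0,0,0,0]]'
python3 - <<'E'
from h import *
h,P,p,d=cloud("side")
o=(h[...,0]<18)&(h[...,1]>170)&(h[...,2]>120)&(P[...,2]>.1)
X=P[o];print(len(X),X.mean(0) if len(X) else 0,X[:,2].max())
a=cv2.resize(p[130:290,150:350],(500,400))
q,_=read_camera("wrist");b=cv2.resize(q[150:],(300,145));c=np.zeros((400,300,3),np.uint8);c[:145]=b
cv2.imwrite("pics/s5.png",np.hstack([a,c])[:,:,::-1])
E
```

```text
t: 4.97
eef_pos: [0.5903, 0.1126, 0.0743]
tool_rot: [-0.0, -0.105, 0.994, 0.0]
contact_force: [-2.7, -0.6, -0.8]
gripper_width: 0.399
grasp_force: 2.0
t: 5.35
eef_pos: [0.5971, 0.1139, 0.0743]
tool_rot: [0.0, -0.105, 0.994, 0.0]
contact_force: [-0.6, -0.8, -0.5]
gripper_width: 0.401
grasp_force: 0.7
3 [0.60559151 0.12525568 0.12589493] 0.12994391924460846
```

View pics/s5.png

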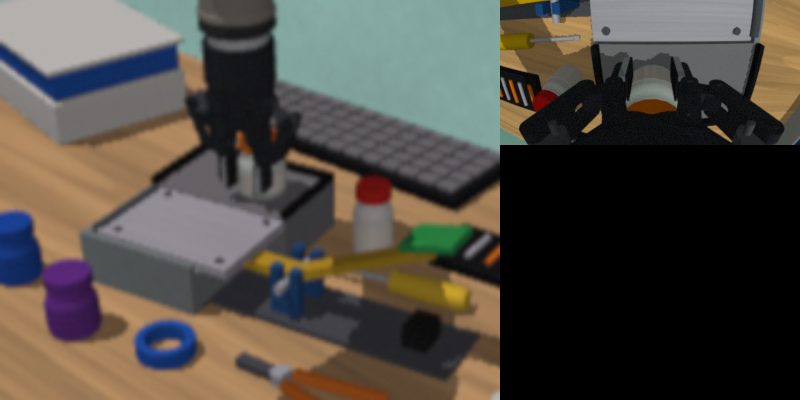

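The jar is on the tray, upright. I'll back off, rise and measure.

```bash
python3 -m creep '[[-0.2,-12,-2.6,0,0,0,0],[-0.2,-24,-5,0,0,0,0],[-0.2,0,0,30,0,0,0],[-0.2,0,0,50,0,0,0],[-0.2,-40,-50,50,0,0,0]]'; python3 -m creep '[[-0.2,-40,-50,0,0,0,0],[-0.2,-40,-50,0,0,0,0],[-0.2,-10,-50,0,0,0,0],[-0.2,0,0,0,0,0,0]]'
python3 - <<'E'
from h import *
h,P,p,d=cloud("top");H,S,V=h[...,0],h[...,1],h[...,2];Z=P[...,2]
o=big((H<18)&(S>170)&(V>120)&(abs(Z-.128)<.012));X=P[o]
print(o.sum(),np.argwhere(o).mean(0),X.mean(0),np.ptp(X,0))
c,s=np.cos(.213),np.sin(.213);r=X.mean(0)[:2]-[.5481,-.0083];print("jar box",c*r[0]+s*r[1],-s*r[0]+c*r[1])
cv2.imwrite("pics/t6.png",cv2.resize(p[100:340,130:450],(800,600))[:,:,::-1])
E
```

```text
t: 6.08
eef_pos: [0.5313, 0.0704, 0.195]
tool_rot: [0.002, -0.108, 0.994, 0.001]
contact_force: [1.0, -0.9, 0.3]
gripper_width: 0.403
grasp_force: 0.0
t: 6.58
eef_pos: [0.44, -0.0835, 0.1931]
tool_rot: [0.0, -0.102, 0.995, -0.0]
contact_force: [0.4, 1.1, -0.4]
gripper_width: 0.401
grasp_force: 0.0
374 [183.86096257 221.77540107] [0.62580834 0.12008817 0.12906388] [0.04468747 0.04404426 0.01090767]
jar box 0.10309259148932001 0.10905974201660754
```

View pics/t6.png

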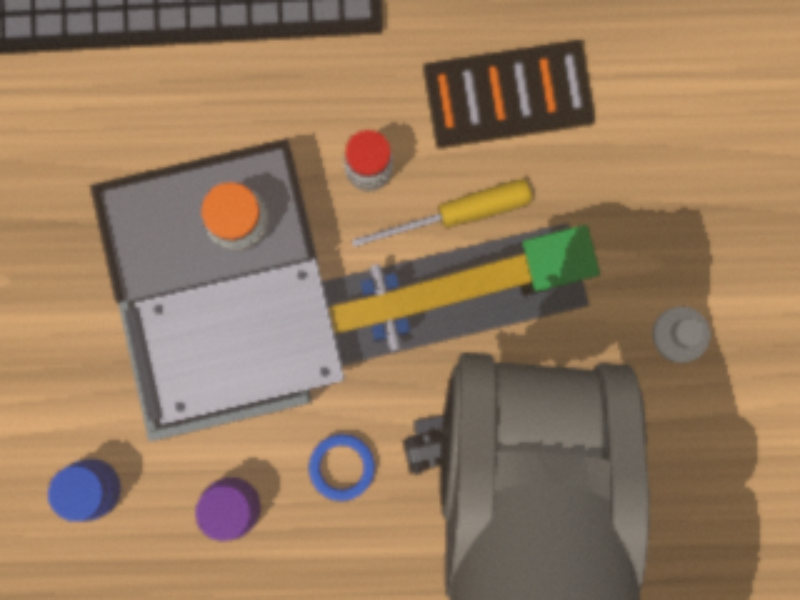

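The jar stands at box (103, 109), well within bounds, and nothing else has moved. Next I'll shut the fingers and go above the pad.

```bash
python3 -m creep '[[-1,46,-23,5,0,0,0],[-1,46,-23,0,0,0,0],[-1,47,-23.5,0,0,0,0],[-1,0,0,0,0,0,0],[-1,0,0,0,0,0,0]]'; python3 -m creep '[[-1,0,0,-25,0,0,0],[-1,0,0,-20,0,0,0],[-1,0,0,-10,0,0,0],[-1,0,0,0,0,0,0]]'
python3 - <<'E'
from h import *
p,d=read_camera("side");cv2.imwrite("pics/s7.png",cv2.resize(p[140:320,200:420],(660,540))[:,:,::-1])
E
```

```text
t: 7.25
eef_pos: [0.5805, -0.1477, 0.1971]
tool_rot: [-0.001, -0.106, 0.994, 0.0]
contact_force: [-0.3, 0.2, 0.5]
gripper_width: -0.001
grasp_force: 0.0
t: 7.75
eef_pos: [0.5802, -0.1484, 0.1426]
tool_rot: [-0.001, -0.106, 0.994, 0.0]
contact_force: [0.0, -0.1, -0.2]
gripper_width: 0.003
grasp_force: 0.0
```

View pics/s7.png

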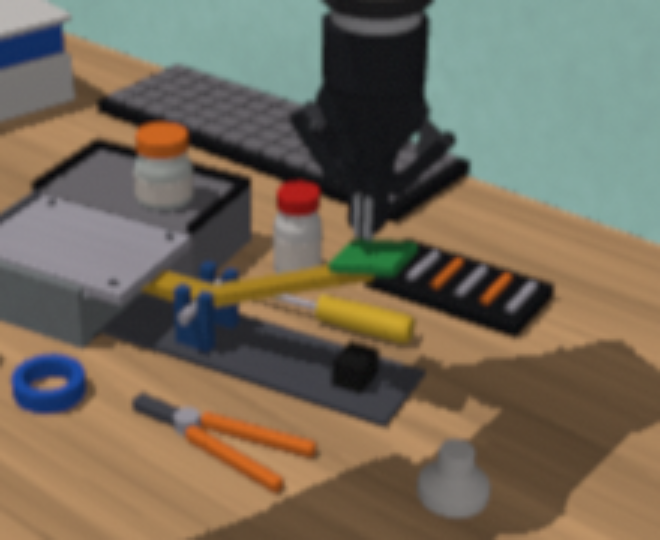

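The jar is upright on the tray and the fingertips are over the pad at (365,240). Now I'll press along the arc.

```bash
python3 -m creep '[[-1,0.5,-4,-6,0,0,0],[-1,0,0,-5,0,0,0],[-1,1.5,-7,-13,0,0,0],[-1,1.3,-6,-14,0,0,0],[-1,0,0,0,0,0,0]]'; python3 -m creep '[[-1,1,-5,-14,0,0,0],[-1,0.7,-3.5,-15,0,0,0],[-1,0.4,-2,-12,0,0,0],[-1,0,0,0,0,0,0]]'
```

```text
t: 8.43
eef_pos: [0.5843, -0.1674, 0.1039]
tool_rot: [-0.0, -0.105, 0.994, -0.0]
contact_force: [1.4, -0.2, 2.4]
gripper_width: 0.001
grasp_force: 1.4
t: 8.93
eef_pos: [0.586, -0.1771, 0.0631]
tool_rot: [-0.0, -0.105, 0.994, -0.0]
contact_force: [-0.2, -1.6, 0.4]
gripper_width: -0.004
grasp_force: 0.1
```

```bash
python3 -m creep '[[-1,0.2,-1,-6,0,0,0],[-1,0,0,-3,0,0,0],[-1,0,0,0,0,0,0]]'
python3 - <<'E'
from h import *
p,d=read_camera("side");cv2.imwrite("pics/s8.png",cv2.resize(p[140:320,200:420],(660,540))[:,:,::-1])
E
```

```text
t: 9.3
eef_pos: [0.5866, -0.1777, 0.0548]
tool_rot: [0.0, -0.105, 0.994, 0.0]
contact_force: [-0.7, -0.9, 1.7]
gripper_width: 0.003
grasp_force: 1.5
```

View pics/s8.png

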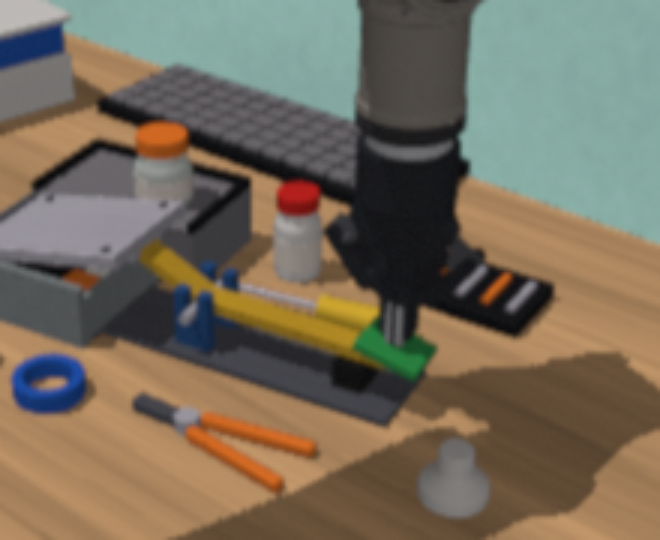

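The hatch is raised, with its edge at (165,205), and the pad is down by the stop. I'll press slightly further so it seats on the stop with firm force.

```bash
python3 -m creep '[[-1,0,0,-2,0,0,0],[-1,0,0,-2,0,0,0],[-1,0,0,0,0,0,0]]'; python3 -m creep '[[-1,0,0,-1,0,0,0],[-1,0,0,0,0,0,0],[-1,0,0,0,0,0,0]]'
```

```text
t: 9.72
eef_pos: [0.5866, -0.1779, 0.0507]
tool_rot: [0.0, -0.105, 0.994, -0.0]
contact_force: [0.1, -1.1, 4.5]
gripper_width: -0.004
grasp_force: 2.0
t: 10.1
eef_pos: [0.5867, -0.1779, 0.0502]
tool_rot: [0.0, -0.105, 0.994, -0.0]
contact_force: [-0.5, -0.6, 7.2]
gripper_width: -0.002
grasp_force: 3.5
```

```bash
python3 -m creep '[[-1,0,0,-2,0,0,0],[-1,0,0,0,0,0,0],[-1,0,0,0,0,0,0]]'
python3 - <<'E'
from h import *
h,P,p,d=cloud("top");H,S,V=h[...,0],h[...,1],h[...,2];c,s=np.cos(.213),np.sin(.213)
r=P-[.5481,-.0083,0];x=c*r[...,0]+s*r[...,1];y=-s*r[...,0]+c*r[...,1]
m=(abs(x)<.045)&(y>.06)&(y<.2)&(S<70)&(V>90)&(P[...,2]>.05)
print(m.sum(),"hatch slope",np.arctan(np.polyfit(y[m],P[...,2][m],1)[0]))
o=big((H<18)&(S>170)&(V>120)&(abs(P[...,2]-.128)<.012));print("jar",x[o].mean(),y[o].mean(),P[o].mean(0)[2])
E
```

```text
t: 10.48
eef_pos: [0.5868, -0.178, 0.0497]
tool_rot: [0.0, -0.105, 0.994, 0.0]
contact_force: [-4.2, 0.6, 20.9]
gripper_width: -0.001
grasp_force: 9.6
2619 hatch slope -0.22149482934960918
jar 0.10302233832767542 0.10930743796690937 0.12903342515682803
```

The lever is on its stop (21 N, hatch at 0.22 rad) and the jar is in place. Handing in.

```bash
python3 -c "
from station import *
print(hand_in())"
```

```text
the job is handed in; nothing more can be done
None
```

The jar stands upright on the tray at about x 103, y 109 mm, and the fingers are holding the lever on its stop with about 21 N and the hatch at about 0.22 rad; I handed the job in at about 10.5 s, and no verdict came back.

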